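# Push the stuck heel out of the press mould and centre it on the drilling jig

## Task

A stacked leather heel is stuck in the heel press mould: take the knock-out bar, push the heel out of the mould from behind, through the hole in the back block, until it stands clear on the apron in front, then lay the bar flat back on its cork board. Set the heel upright on the drilling jig, centred between the stops with about the same gap all round and its flat breast to the straight fence. Don't let the heel fall to the bench, and leave the lasted shoe, hammer, green tin and amber bottle where they are.

Things in the scene. Friction and masses are not known exactly. Their poses are not given: they have to be found in the camera images.
- mould: Heel press mould bolted to the bench: dark base 185 x 110 mm, 45 high, with a steel box under a cream plate (top at 101 mm, bolts to 107). Origin on the bench below the cavity's centre; +x = the way the heel comes out, z up. Cavity x -34 to +34 mm, shut on top, sides and back, open in front only; its floor is 45 mm up. Back block x -54 to -34, drilled through. Overall x -60 to 125.
- hole (a point): Centre of the outer mouth of the knock-out hole in the mould's back face, 65 mm above the bench, at mould x = -54, y = 0; round, 22 mm across, runs 20 mm along mould +x into the cavity. Axes as the mould's.
- apron (a point): Middle of the top of the bare flat apron in front of the mould's mouth, 45 mm above the bench, level with the cavity floor. It spans mould x = 34 to 125 mm, y = -55 to 55 mm; this point is at x = 80, y = 0. Axes as the mould's.
- heel_mid (a point): Centre, half-way up, of the stacked leather heel (brown layers, one black), 64 long (x), 56 wide (y), 40 mm high (z), 0.12 kg. Half-round back (radius 28) at -x, flat breast at +x. Starts in the cavity, axes as the mould's, back against the back block, breast 4 mm inside the mouth. A sprung brass liner grips it: moving it takes 10 to 20 N. It is clear once its centre is past mould x = 66 mm.
- heel_breast (a point): Centre of the heel's flat breast face, 32 mm from heel_mid along the heel's +x. Axes as the heel's.
- bar_grip (a point): Centre of the red square handle of the knock-out bar: 75 mm long (x), 28 x 28 mm. The bar weighs about 0.35 kg, nearly all in the handle. Axes: x along the bar towards the rod's tip, z up as it lies. It starts lying on the cork board.
- bar_tip (a point): Centre of the free end of the bar's wooden rod, 147.5 mm from bar_grip along the bar's x. The rod is 14 mm thick, 110 mm long, in line with the middle of the handle.
- board: Tool board with a cork top, fixed to the bench, 210 mm (x) by 90 mm (y), flat top 20 mm above the bench. Origin on the bench under its centre. The bar starts on it, handle towards the -x end, rod roughly along +x.
- jig: Heel drilling jig, fixed: aluminium plate 150 mm (x) by 130 mm (y), flat top 18 mm above the bench, with a black cross at its centre. Origin on the bench under the cross; the straight fence is at +x. A centred heel has its centre 20 mm above the cross and its axes along the jig's.
- jig_mid (a point): The black cross, on the plate's top. Stops round it, 12 mm high and 6 mm clear of a centred heel: a fence across x = 38 to 50, 40 mm wide; 10 mm dowels at x = 25, y = +/-39 and at x = -34, y = +/-25 mm. The heel's long sides between x = -20 and +18 mm stay free for fingers. Axes as the jig's.
- shoe_mid (a point): Bystander: tan leather shoe on its black last, standing loose on the bench, 270 x 94 mm, 103 mm high; point 45 mm above the bench at the middle of its length; x towards the toe.
- hammer_mid (a point): Bystander: shoemaker's hammer lying loose on the bench, 230 mm long, head 130 mm across and 28 mm high; point on the handle 60 mm from the head's middle; x towards the handle's end.
- tin_mid (a point): Bystander: loose green tin, 80 mm diameter, 95 mm high, standing close beside the mould; point at its centre, half-way up.
- bottle_mid (a point): Bystander: loose amber bottle, 66 mm diameter, 165 mm high, standing close beside the mould; point on its axis 80 mm above the bench.
Things that resemble listed ones, but are neither listed nor needed, are in the scene too. Of the things like the part that bears bar_grip, leave any that is purple; of the rest the smaller one is meant.

How it is judged:
By the outcome, as a careful person would: the job done as asked, in the order asked, and still so for the second after the job is handed in, with the robot touching nothing.
It also fails if it takes over 67 s, if anything falls off the work surface, if the arm or the gripper's body presses on something with over 40 N, if the wrist force passes 120 N, or if a joint passes its speed limit or range.

## Robot

A 6-joint arm with a two-finger parallel gripper is mounted at the origin on the work surface. World frame = base frame: x ahead of the robot, y to its left, z up, the work surface at z = 0. Lengths are in m, angles in rad, forces in N, time in s.
With the tool pointing down it reaches from about 0.375 to 0.825 m from the base axis. Payload 5.5 kg.
Tool frame: the origin (TCP) lies midway between the tips of the shut fingers; the grasp point (between the pads) lies bot.grip_depth behind it (bot.grip_depth is the distance from the TCP to the grasp point, in m); z points along the fingers, y is the direction in which the jaws open and shut (so a half turn about z gives the same grasp; the last joint's range is limited). The gripper opens to 85 mm and grips with 20 to 120 N. Pads are 22 mm wide; open, the fingers measure 114 mm over their backs; the gripper's body (76 mm by 85 mm) begins 54 mm behind the grasp point. The pads swing forward as they close: fully open they stand 13 mm farther back than shut.
Start: joints at [-1.256, 0.314, -0.047, 1.21, 0, 1.571], TCP at [0.186, -0.571, 0.197] pointing down, gripper open.
Joint ranges: [-2.67, 2.67], [-0.69, 1.73], [-1.03, 1.25], [-2.08, 2.16], [-1.42, 1.45], [-3.14, 3.14]. Speed limits (rad/s): [2.39, 2.39, 3.01, 3.14, 3.14, 3.14].

## Interface

Orientations are given as a unit quaternion [x, y, z, w].
In Python, from station import bot, effector, kinematics, status, grab_frame, order, boxes_of, masks_of gives the robot as it stands. The module is installed in compiled form; this text tells all that it offers. Calls block until the motion is done:
- bot.move_ptp(position, orientation): joint-space move of the TCP to a pose.
- bot.servo_line(position, orientation=None, velocity=0.15, until_force=None): straight line of the TCP; orientation=None keeps the orientation; velocity is the mean speed in m/s. With until_force (N) it stops when the force on the tool has changed by that much, and returns True; else False.
- bot.move_j(angles): joint-space move.
- effector.gripper_to(opening, force=None): finger opening in m; force is the grip in N (None keeps the last); returns when the fingers have stopped.
- bot.sleep(seconds).
- kinematics.ik(position, orientation): joint angles nearest the present ones, or None.
- status.read_state(): the state.
- grab_frame(name): name is "side" or "top" or "wrist"; returns a dict with "img" (480x640x3 uint8, blue, green, red), "range_z" (480x640 float32, m along the optical axis (not along the pixel's ray), 0 where there is no reading), "fov_y" (degrees; the focal length in pixels is half the picture's height over the tangent of half this angle, whatever the lens; pixels are square), "cx", "cy" (the principal point, pixels), "D" ([k1, k2, p1, p2, k3] as OpenCV has them; the pictures are not rectified), "extrinsics" (4x4, takes a point from camera to world coordinates). Camera axes: x right, y down, z forward; pixel columns grow to the right and rows downward; lengths in m; the calibration is good to about 2 mm. A picture is of the moment at which its call begins.
A pose or a line that the arm cannot do raises bot.IKError and nothing moves.
- order.hand_in(): hands the job in, once; it reports no verdict.
Trained networks look in a picture, given as the dict that the camera call returned (one of the last four; its "shot" number tells which), for a name from the list of things; names that differ only in an ending like _2 or _b are one class to them, and where a whole thing is asked for, a point or a joint stands for the part that bears it (a point fixed in the world has none). Each returns a list of dicts, best first, with "score" (0 to 1); they miss things now and then, are a little off and sometimes report something else, mostly with a low value. They report only what shows in the picture. A call takes as long as a camera call. They do not tell look-alikes from the thing itself.
- boxes_of(picture, name): "extent" ([left, top, right, bottom] in pixels, round what is visible of it).
- masks_of(picture, name): "pixels" (480x640 bool, what is visible of it) and "extent" ([left, top, right, bottom] in pixels, round what is visible of it).
The state is a dict: "time": time; "q": joint angles; "qd": joint speeds; "effort": joint torques, N m; "eef_pos": TCP position; "eef_rot": TCP orientation; "force": force on the tool from outside, world axes, zero at the start; "ft_torque": the same for the moment, N m; "grip_width": finger opening in m.
Only numpy, scipy, OpenCV 4.12 (cv2) and the standard library are available. Lean on these libraries where they do the work, as an engineer would, in place of code of your own. Each camera call takes 0.05 s, during which the arm holds its last target.

## Working session

There is one attempt and no reset: what is moved stays moved. The work goes in short steps, each a Python script; the robot and the scene stay as the last script left them, time stands still between calls to the robot, and variables do not carry over. Pictures are saved under pics/ and viewed, and the job is handed in when it is done.

```bash
mkdir -p pics; ls; python3 - <<'E'
from station import *
import cv2
for n in ["side","top","wrist"]:
    f=grab_frame(n); cv2.imwrite(f"pics/a_{n}.png",f["img"]); print(n,f["fov_y"],f["cx"],f["cy"],f["D"],f["extrinsics"].round(3).tolist())
s=status.read_state(); print(s); print(bot.grip_depth)
E
```

```text
pics
side 46.435040651542124 309.1906811601659 226.58153179297102 [0.00918651 0.         0.         0.         0.        ] [[-0.816, -0.306, 0.49, -0.331], [-0.578, 0.443, -0.685, 1.195], [-0.007, -0.843, -0.539, 1.043], [0.0, 0.0, 0.0, 1.0]]
top 57.78457134248775 322.4071267749671 232.74128120792824 [-0.09000782  0.          0.          0.          0.        ] [[-0.005, -0.986, 0.165, 0.343], [-1.0, 0.003, -0.014, -0.011], [0.013, -0.165, -0.986, 1.252], [0.0, 0.0, 0.0, 1.0]]
wrist 59.42779777668883 319.26411207135277 248.29079669611167 [-0.08964441  0.          0.          0.          0.        ] [[0.309, -0.901, -0.304, 0.263], [-0.951, -0.293, -0.098, -0.545], [-0.001, 0.32, -0.947, 0.374], [0.0, 0.0, 0.0, 1.0]]
{'time': 0.15, 'q': array([-1.25598416e+00,  3.14086590e-01, -4.78722479e-02,  1.21019803e+00,
        6.32878526e-06,  1.57079099e+00]), 'qd': array([ 0.00042311, -0.00205249,  0.00285851,  0.0017169 , -0.0010845 ,
        0.00054222]), 'effort': array([-1.09496184e-03, -5.40044761e+01,  3.40060973e+01,  1.32853261e-02,
        6.80434277e-05,  2.51117331e-05]), 'eef_pos': array([ 0.18562886, -0.57003278,  0.19660884]), 'eef_rot': array([ 9.87636574e-01,  1.56759481e-01, -1.03509808e-04, -6.72355442e-04]), 'force': array([ 0.212467  , -0.42646915, -0.02892008]), 'ft_torque': array([ 0.00105628, -0.04925553, -0.01037609]), 'grip_width': 0.08535691207822405}
0.0187
```

View pics/a_side.png

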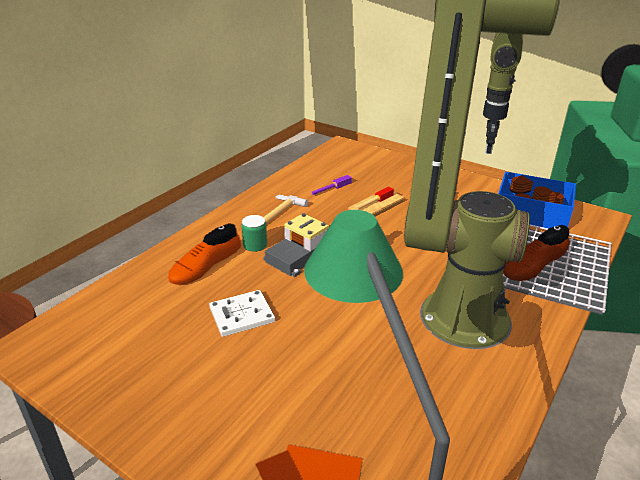

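View pics/a_top.png

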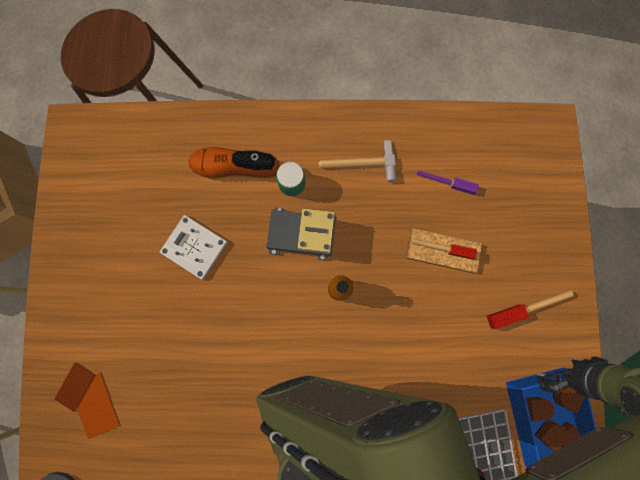

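View pics/a_wrist.png

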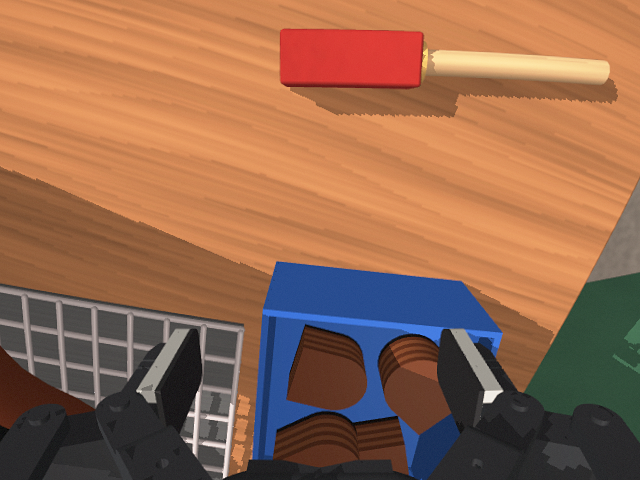

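Candidates for the bar: red handle lying on the cork board at top (463,252), larger red bar on bare bench at (508,316), and purple bar at (465,186). The smaller red one, on the board, is the one meant. Next I'll measure.

```bash
cat > h.py <<'E'
from station import *
import numpy as np, cv2
from scipy.spatial.transform import Rotation as R
def K(f):
    F=240/np.tan(np.radians(f["fov_y"])/2); return np.array([[F,0,f["cx"]],[0,F,f["cy"]],[0,0,1.]])
def cloud(f):
    v,u=np.mgrid[0:480,0:640]; p=np.stack([u,v],-1).reshape(-1,1,2).astype(np.float64)
    n=cv2.undistortPoints(p,K(f),np.array(f["D"],float)).reshape(480,640,2)
    z=f["range_z"].astype(float); P=np.stack([n[...,0]*z,n[...,1]*z,z],-1)
    E=f["extrinsics"]; W=P@E[:3,:3].T+E[:3,3]; W[z<=0]=np.nan; return W
def proj(f,pts):
    E=np.linalg.inv(f["extrinsics"]); c=np.atleast_2d(pts)@E[:3,:3].T+E[:3,3]
    return cv2.projectPoints(c.reshape(-1,1,3),np.zeros(3),np.zeros(3),K(f),np.array(f["D"],float))[0].reshape(-1,2)
def rect(P2):
    r=cv2.minAreaRect((P2*1000).astype(np.float32)); return r
def yawq(yaw):  # tool down; tool x-axis heading = yaw
    return (R.from_euler('z',yaw)*R.from_quat([1,0,0,0])).as_quat()
E
python3 - <<'E'
from h import *
f=grab_frame("top"); W=cloud(f); np.save("W.npy",W)
vis=f["img"].copy()
for n in ["mould","board","jig","bar_grip","shoe_mid","hammer_mid","tin_mid","bottle_mid","heel_mid"]:
    for m in masks_of(f,n)[:3]:
        P=W[m["pixels"]]; P=P[~np.isnan(P[:,0])]
        if len(P)<5: continue
        zt=np.percentile(P[:,2],90)
        Q=P[np.abs(P[:,2]-np.percentile(P[:,2],80))<.008]
        r=rect(Q[:,:2])
        print(n,round(m["score"],2),np.round(m["extent"]),"z%",np.percentile(P[:,2],[5,50,80,98]).round(3),"rect",np.round(r[0]),np.round(r[1]),round(r[2],1))
        c=cv2.findContours(m["pixels"].astype(np.uint8),0,1)[0]; cv2.drawContours(vis,c,-1,(255,255,0),1)
cv2.imwrite("pics/b.png",vis[120:360,150:620].repeat(1,0))
cv2.imwrite("pics/c.png",cv2.resize(f["img"][220:280,390:500],None,fx=6,fy=6))
E
```

```text
mould 0.61 [265. 209. 333. 258.] z% [0.015 0.049 0.102 0.107] rect [545. -10.] [ 88. 110.] 83.6
board 0.69 [406. 228. 480. 274.] z% [0.014 0.02  0.022 0.025] rect [ 498. -381.] [208.  91.] 76.9
jig 0.6 [159. 215. 226. 281.] z% [0.014 0.018 0.021 0.03 ] rect [511. 346.] [153. 131.] 58.4
bar_grip 0.98 [487. 294. 572. 329.] z% [0.01  0.035 0.04  0.044] rect [ 328. -620.] [ 38. 247.] 17.3
bar_grip 0.75 [417. 170. 479. 197.] z% [0.007 0.023 0.028 0.031] rect [ 706. -401.] [182.  29.] 71.3
bar_grip 0.68 [416. 240. 477. 260.] z% [0.034 0.044 0.049 0.052] rect [ 504. -374.] [182.  29.] 77.5
shoe_mid 0.62 [188. 150. 280. 178.] z% [0.031 0.06  0.093 0.103] rect [747. 171.] [122.  47.] 87.5
shoe_mid 0.59 [266. 209. 336. 260.] z% [0.017 0.049 0.102 0.107] rect [544. -10.] [ 88. 110.] 83.6
hammer_mid 0.81 [321. 138. 398. 184.] z% [0.009 0.022 0.025 0.03 ] rect [ 739. -137.] [103. 225.] 11.3
tin_mid 0.62 [405. 227. 481. 270.] z% [0.014 0.02  0.022 0.025] rect [ 497. -381.] [208.  91.] 76.5
tin_mid 0.58 [275. 159. 305. 195.] z% [0.014 0.093 0.096 0.099] rect [701.  61.] [72. 70.] 88.7
bottle_mid 0.69 [331. 276. 353. 303.] z% [0.093 0.117 0.163 0.168] rect [389. -76.] [28. 27.] 89.8
```

View pics/b.png

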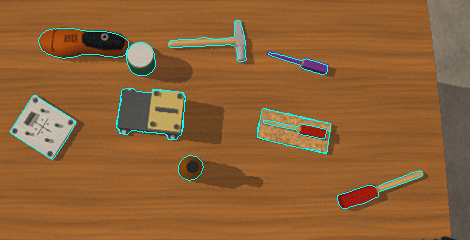

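View pics/c.png

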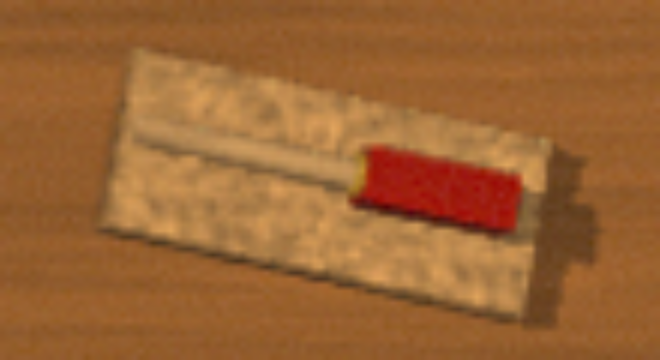

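The crop shows the small red bar (handle (463,252) in the full top image, rod towards upper-left) lying on the cork. The larger red and the purple bars are separate, off the board. I'll move over it for a wrist look.

```bash
python3 - <<'E'
from h import *
yaw=np.radians(77.5)
bot.move_ptp([0.492,-0.428,0.19],yawq(yaw))
f=grab_frame("wrist"); W=cloud(f); cv2.imwrite("pics/d.png",f["img"])
for n in ["bar_grip","board"]:
  for m in masks_of(f,n)[:3]:
    P=W[m["pixels"]]; P=P[~np.isnan(P[:,0])]
    lo,hi=(0.030,0.06) if n=="bar_grip" else (.012,.026)
    Q=P[(P[:,2]>lo)&(P[:,2]<hi)]; print(n,m["score"],m["extent"],[ (np.round(a,1)) for a in rect(Q[:,:2])])
im=f["img"].astype(int); red=(im[...,2]>120)&(im[...,1]<70)&(im[...,0]<80)&(W[...,2]>.04)
Q=W[red]; Q=Q[np.abs(Q[:,2]-np.median(Q[:,2]))<.004]; print("red top",np.median(Q[:,2]),rect(Q[:,:2]))
s=status.read_state(); print(s["time"],s["q"],s["eef_pos"])
E
```

```text
bar_grip 0.69 [517.6, 4.0, 594.9, 230.6] [array([ 689.8, -451.9]), array([66.1, 24.4]), np.float64(73.9)]
bar_grip 0.64 [300.9, 13.0, 338.9, 261.0] [array([ 502.1, -373.9]), array([184.4,  27.8]), np.float64(78.2)]
board 0.67 [258.2, 14.4, 370.3, 270.4] [array([ 496.9, -381.5]), array([209.2,  90.7]), np.float64(77.3)]
red top 0.048480655540557666 ((490.74664306640625, -427.7834777832031), (74.39976501464844, 27.52475357055664), 77.57280731201172)
2.075 [-7.18277281e-01  4.15756074e-01  8.21275557e-02  1.23701916e+00
 -2.23715015e-04  1.07320788e+00] [ 0.49085316 -0.42912614  0.19016582]
```

View pics/d.png

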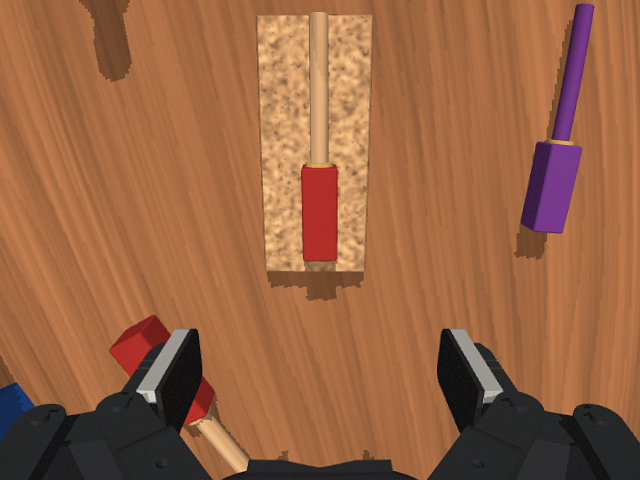

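The view shows handle centre about (320,213), rod up to (319,12), board around it. Grasp.

```bash
python3 - <<'E'
from h import *
yaw=np.radians(77.6); q=yawq(yaw)
x,y=0.4907,-0.4278
bot.servo_line([x,y,0.06],q,velocity=0.2)
print(bot.servo_line([x,y,0.0245],q,velocity=0.08,until_force=8))
effector.gripper_to(0.02,force=80)
s=status.read_state(); print(s["grip_width"],s["eef_pos"],s["force"])
bot.servo_line([x,y,0.14],q,velocity=0.2)
s=status.read_state(); print(s["time"],s["grip_width"],s["eef_pos"],s["force"],s["ft_torque"])
f=grab_frame("wrist"); cv2.imwrite("pics/e.png",f["img"])
E
```

```text
False
0.020154395094136145 [ 0.49074965 -0.42779197  0.02455192] [-0.34308763  0.0525143  -0.611948  ]
4.825 0.020281052586240654 [ 0.49022393 -0.42741158  0.13900344] [-0.4333915   0.36881126 -0.27267501] [-0.00801836  0.02091171 -0.01937963]
```

View pics/e.png

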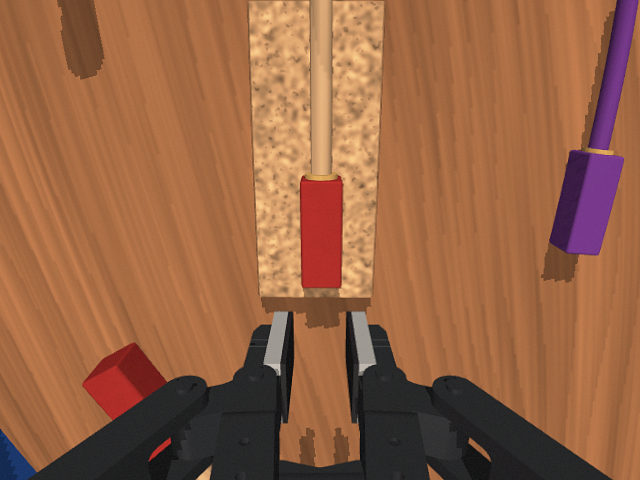

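```bash
python3 - <<'E'
from h import *
f=grab_frame("wrist"); s=status.read_state()
W=cloud(f); p=s["eef_pos"]
print(proj(f,[p,p+[0,0,.0187],[.4907,-.4278,.0485],[.4907,-.4278,.02]]))
print(f["extrinsics"].round(3), s["grip_width"])
print("finger",W[330,275],W[330,360],W[312,285],W[312,357]); 
im=f["img"].astype(int); red=(im[...,2]>120)&(im[...,1]<70)&(im[...,0]<80)&(W[...,2]>.04)
red[:, :250]=0
Q=W[red]; Q=Q[np.abs(Q[:,2]-np.median(Q[:,2]))<.004]; print("red top",np.median(Q[:,2]),rect(Q[:,:2]))
f=grab_frame("side");cv2.imwrite("pics/f.png",cv2.resize(f["img"][120:260,300:480],None,fx=4,fy=4))
E
```

```text
[[319.66597796 293.22472348]
 [319.57737631 311.85102558]
 [321.75026886 237.59500246]
 [321.64353199 226.08028302]]
[[ 0.977 -0.203 -0.071  0.508]
 [-0.215 -0.926 -0.31  -0.347]
 [-0.003  0.318 -0.948  0.315]
 [ 0.     0.     0.     1.   ]] 0.019926993789981893
finger [ 0.47742767 -0.41321065  0.19092491] [ 0.50529476 -0.4193721   0.19079407] [ 0.47976986 -0.41353004  0.17814098] [ 0.50533125 -0.4200169   0.176444  ]
red top 0.04847750036061044 ((490.75457763671875, -427.66497802734375), (74.76100158691406, 27.60560417175293), 77.36689758300781)
```

View pics/f.png

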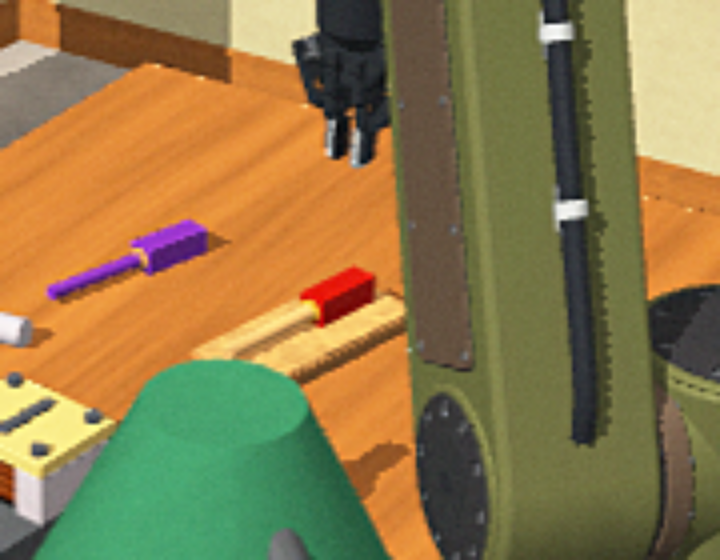

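```bash
python3 - <<'E'
from h import *
f=grab_frame("side"); s=status.read_state(); p=s["eef_pos"]; W=cloud(f)
for d in [0,.0187,.037]: print(d,(proj(f,p+[0,0,d])-[300,120])*4)
for uv in [(390,158),(390,159),(383,157),(391,156)]: print(uv,W[uv[1],uv[0]])
g=grab_frame("wrist"); Wg=cloud(g)
# lowest finger points
M=(Wg[...,2]>.1)&(np.abs(Wg[...,0]-p[0])<.06); P=Wg[M]; print(np.percentile(P[:,2],[0,1,5,20]), P[np.argmin(P[:,2])])
E
```

```text
0 [[343.9315221  194.05608006]]
0.0187 [[345.33741851 175.16558224]]
0.037 [[346.72753125 156.49219282]]
(390, 158) [ 0.47110445 -0.41478536  0.18939244]
(390, 159) [ 0.47234548 -0.41788315  0.18397402]
(383, 157) [ 0.50255529 -0.42243005  0.18175045]
(391, 156) [ 0.46852985 -0.41613835  0.19722845]
[0.1714771  0.18103834 0.19442042 0.22177099] [ 0.50073311 -0.42373117  0.1714771 ]
```

```bash
python3 - <<'E'
from h import *
for w in [0.0,0.028,0.056,0.085]:
    effector.gripper_to(w,force=80)
    g=grab_frame("wrist"); Wg=cloud(g); s=status.read_state(); p=s["eef_pos"]
    M=(Wg[...,2]>.1)&(np.hypot(Wg[...,0]-p[0],Wg[...,1]-p[1])<.09); P=Wg[M]-p
    f=grab_frame("side"); Ws=cloud(f); Ms=(Ws[...,2]>.12)&(np.hypot(Ws[...,0]-p[0],Ws[...,1]-p[1])<.08); Q=Ws[Ms]-p
    print(w,s["grip_width"],p,"wrist low",np.sort(P[:,2])[[0,5,20,60]].round(4),"side",np.sort(Q[:,2])[[0,3,8]].round(4),s["time"])
    cv2.imwrite(f"pics/g{int(w*1000)}.png",g["img"])
E
```

```text
0.0 -0.0002443956829417614 [ 0.49071405 -0.42779483  0.13995079] wrist low [0.0371 0.0379 0.0384 0.0395] side [0.0343 0.038  0.042 ] 5.4583
0.028 0.02819265868378438 [ 0.49069939 -0.42777182  0.14000778] wrist low [0.0336 0.0349 0.0358 0.0372] side [0.0295 0.034  0.0382] 5.9417
0.056 0.05627874524882228 [ 0.49068757 -0.42780913  0.14000292] wrist low [0.0374 0.0382 0.039  0.0401] side [0.0363 0.0401 0.042 ] 6.425
0.085 0.08466453593527336 [ 0.49070293 -0.42778792  0.14001684] wrist low [0.046  0.0472 0.0477 0.0484] side [0.0486 0.0503 0.0523] 6.925
```

View pics/g0.png

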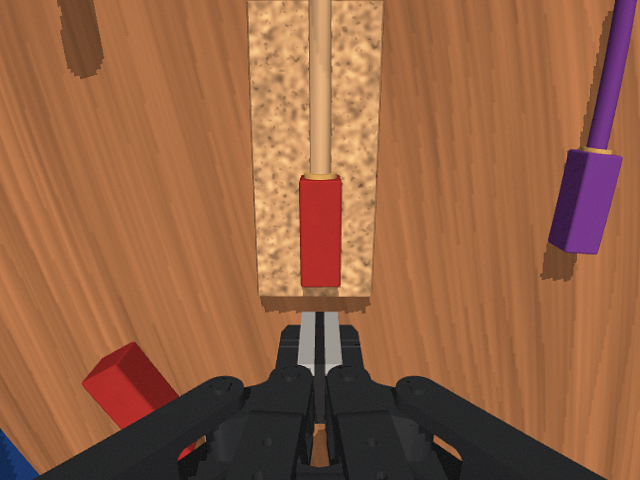

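Both cameras show the fingertips about 34–37 mm above the reported TCP, so the tool length is off, and that explains closing on air. I'll correct for it with a force-guarded descent.

```bash
python3 - <<'E'
from h import *
yaw=np.radians(77.5); q=yawq(yaw)
x,y=0.4907,-0.4277
effector.gripper_to(0.06)
bot.servo_line([x,y,0.03],q,velocity=0.25)
print(bot.servo_line([x,y,-0.010],q,velocity=0.06,until_force=6))
s=status.read_state(); print(s["eef_pos"],s["force"])
effector.gripper_to(0.015,force=80)
s=status.read_state(); print(s["grip_width"],s["eef_pos"],s["force"])
bot.servo_line([x,y,0.11],q,velocity=0.2)
s=status.read_state(); print(s["time"],s["grip_width"],s["eef_pos"],s["force"],s["ft_torque"])
f=grab_frame("wrist"); cv2.imwrite("pics/h.png",f["img"])
E
```

```text
False
[ 0.49080723 -0.42780723 -0.00992859] [ 0.56238372 -1.01075728 -0.02335496]
0.02625332959895248 [ 0.49117341 -0.42804432 -0.00923776] [0.09716861 0.36891771 4.14753849]
9.9 0.026844854327701652 [ 0.4897986  -0.42695584  0.10840165] [-0.51392854 -0.00799125 -4.39416938] [-0.04894775 -0.01396204  0.0173951 ]
```

View pics/h.png

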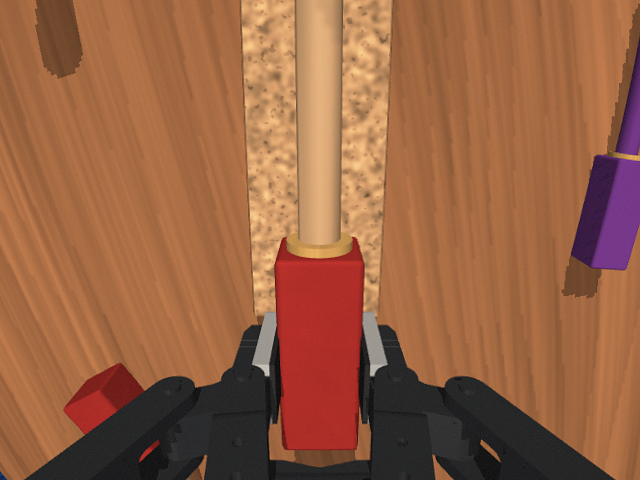

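The bar is held: handle centred between the pads at (320,350), rod straight up the image. Now a close look at the mould.

```bash
python3 - <<'E'
from h import *
yaw=np.radians(84); q=yawq(yaw)
bot.servo_line([0.4907,-0.4277,0.22],yawq(np.radians(77.5)),velocity=0.25)
bot.move_ptp([0.545,-0.05,0.23],q)
f=grab_frame("wrist"); W=cloud(f); np.savez("mw.npz",W=W,img=f["img"]); cv2.imwrite("pics/i.png",f["img"])
s=status.read_state(); print(s["time"],s["q"],s["eef_pos"])
for n in ["mould"]:
  for m in masks_of(f,n)[:2]:
    P=W[m["pixels"]]; P=P[~np.isnan(P[:,0])]
    for lo,hi in [(.040,.05),(.096,.104)]:
        Q=P[(P[:,2]>lo)&(P[:,2]<hi)]; print(m["score"],m["extent"],lo,np.median(Q[:,2]),[np.round(a,1) for a in rect(Q[:,:2])])
E
```

```text
12.0167 [-9.32426290e-02  2.03445120e-01 -1.16720314e-01  1.25074263e+00
 -4.23994470e-04  1.58384170e+00] [ 0.54514187 -0.05113368  0.22978404]
0.71 [435.1, 0.0, 571.0, 102.8] 0.04 0.04520912345540218 [array([676.3,  53.4]), array([29.6, 76.5]), np.float64(17.4)]
0.71 [435.1, 0.0, 571.0, 102.8] 0.096 0.09631746835980773 [array([700.1,  58.1]), array([62.8, 70.9]), np.float64(87.0)]
```

View pics/i.png

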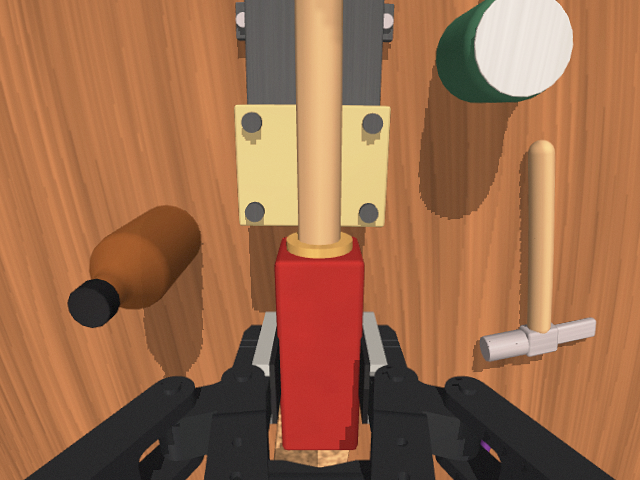

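```bash
python3 - <<'E'
from h import *
d=np.load("mw.npz"); W=d["W"]
sel=(W[...,2]>.095)&(W[...,2]<.112); sel[:80]=0; sel[240:]=0; sel[:,:225]=0; sel[:,400:]=0
P=W[sel]; r=rect(P[:,:2]); print("wrist plate",r,np.median(P[:,2]))
# rod points: z>0.2
rs=(W[...,2]>.25); rs[245:]=0; rs[:,:285]=0; rs[:,355:]=0
Q=W[rs]; c=Q.mean(0); u,s,vt=np.linalg.svd(Q-c,full_matrices=False); print("rod",c,vt[0],np.degrees(np.arctan2(vt[0][1],vt[0][0])), s)
V=np.load("W.npy")
sel=(V[...,2]>.095)&(V[...,2]<.112); sel[:,:295]=0; sel[:,340:]=0; sel[:200]=0;sel[265:]=0
print("top plate",rect(V[sel][:,:2]))
# base: points z .04-.05
for nm,A,b in [("wrist",W,(0,110,240,400)),("top",V,(205,262,260,340))]:
    s=(A[...,2]>.040)&(A[...,2]<.05); m=np.zeros_like(s); m[b[0]:b[1],b[2]:b[3]]=1; s&=m; print(nm,"base",rect(A[s][:,:2]))
E
```

```text
wrist plate ((543.2662963867188, -10.19186019897461), (88.07074737548828, 110.62885284423828), 83.43096923828125) 0.10153532822264238
rod [0.55272312 0.02565578 0.27864422] [0.1012423  0.99480271 0.01084265] 84.18894517445635 [2.238012   0.44297913 0.21661695]
top plate ((544.5971069335938, -9.67599105834961), (87.9368667602539, 110.09559631347656), 83.65867614746094)
wrist base ((553.1298828125, 73.62126922607422), (80.17584991455078, 110.81990051269531), 83.3491439819336)
top base ((549.228515625, 32.89324188232422), (185.32325744628906, 110.51105499267578), 83.2202377319336)
```

```bash
cat >> h.py <<'E'
MYAW=np.radians(83.4); MU=np.array([np.cos(MYAW),np.sin(MYAW)]); MN=np.array([-MU[1],MU[0]])
MO=np.array([0.5435,-0.0101])+0.010*MU
def M(x,y=0.,z=0.): return np.r_[MO+x*MU+y*MN,z]
E
python3 - <<'E'
from h import *
q=yawq(MYAW)
bot.move_ptp(M(-.2275,0,.12),q)
bot.servo_line(M(-.2275,0,.0215),q,velocity=0.2)
for n in ["wrist","side","top"]:
    f=grab_frame(n); cv2.imwrite(f"pics/j_{n}.png",f["img"])
s=status.read_state(); print(s["time"],s["q"],s["eef_pos"],s["force"],M(-.2275))
E
```

```text
13.7083 [-4.10733792e-01  3.78610036e-01 -3.76306608e-01  8.12235833e-01
  7.31101434e-05  1.27473004e+00] [ 0.52042735 -0.22661904  0.02354333] [-0.30064963 -0.50413832 -3.69597824] [ 0.51850117 -0.22615858  0.        ]
```

View pics/j_wrist.png

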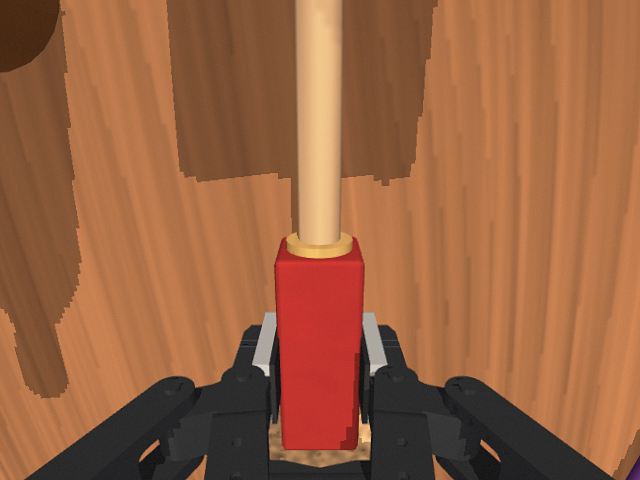

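View pics/j_side.png

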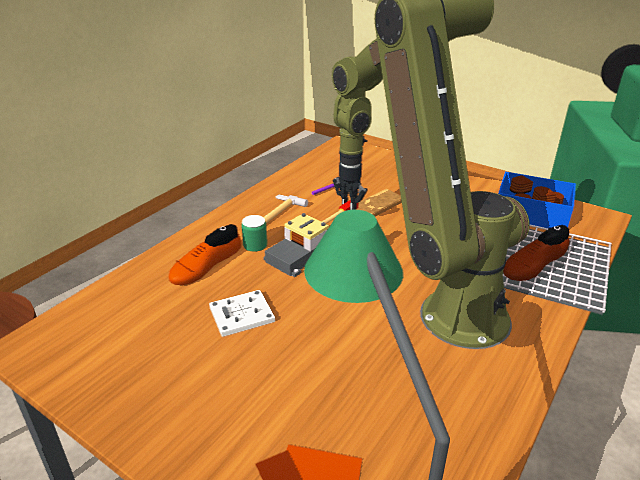

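View pics/j_top.png

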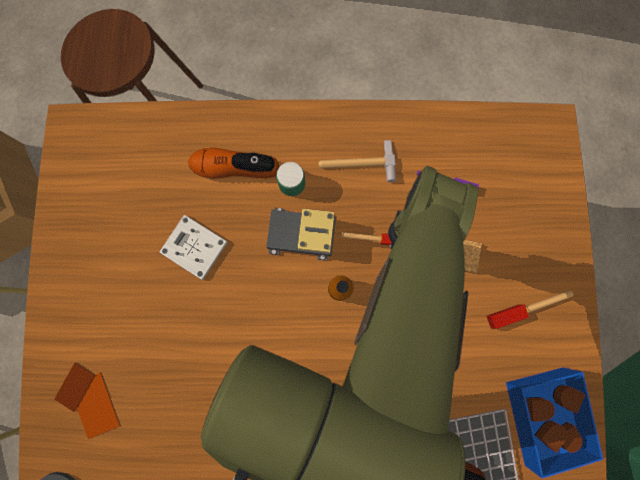

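The arm is high and clear of the bottle. In the top view the rod tip is at about (343,235), behind the mould's back face at about x=334. I'll measure the rod against the mould in the same picture.

```bash
python3 - <<'E'
from h import *
f=grab_frame("top"); W=cloud(f); s=status.read_state(); print(s["eef_pos"],s["time"])
def loc(P): d=P[:,:2]-MO; return np.c_[d@MU,d@MN,P[:,2]]*1000
sel=(W[...,2]>.055)&(W[...,2]<.085); m=np.zeros_like(sel); m[225:250,336:378]=1; sel&=m
L=loc(W[sel]); print(len(L),L[:,0].min(),L[:,0].max())
for a in range(-200,-70,15):
    q=L[(L[:,0]>=a)&(L[:,0]<a+15)]
    if len(q): print(a,len(q),q[:,1].min().round(1),q[:,1].max().round(1),q[:,1].mean().round(1),np.percentile(q[:,2],[50,90]).round(1))
cv2.imwrite("pics/k.png",cv2.resize(f["img"][195:275,255:400],None,fx=5,fy=5,interpolation=cv2.INTER_NEAREST))
sel=(W[...,2]>.095)&(W[...,2]<.112); sel[:,:295]=0; sel[:,340:]=0; sel[:200]=0;sel[265:]=0
r=rect(W[sel][:,:2]); print("plate",r, loc(np.array([[r[0][0]/1000,r[0][1]/1000,0]])))
E
```

```text
[ 0.52013648 -0.22664248  0.02329824] 13.7583
183 -179.7773041381983 -79.40842142916956
-185 19 -7.0 4.4 -0.9 [71.9 74.5]
-170 26 -9.5 3.8 -2.3 [72.6 75.8]
-155 27 -8.8 4.1 -1.3 [71.9 73.9]
-140 28 -8.7 4.3 -2.2 [72.1 74.9]
-125 26 -9.8 4.1 -1.7 [72.4 75.8]
-110 28 -8.4 5.2 -1.6 [71.9 76. ]
-95 26 -9.1 5.1 -2.0 [72.8 77. ]
-80 3 -3.1 3.7 0.4 [68.3 69.4]
plate ((544.6312866210938, -9.598316192626953), (87.7991943359375, 110.1809310913086), 83.46479797363281) [[-9.37161411 -1.06612721  0.        ]]
```

View pics/k.png

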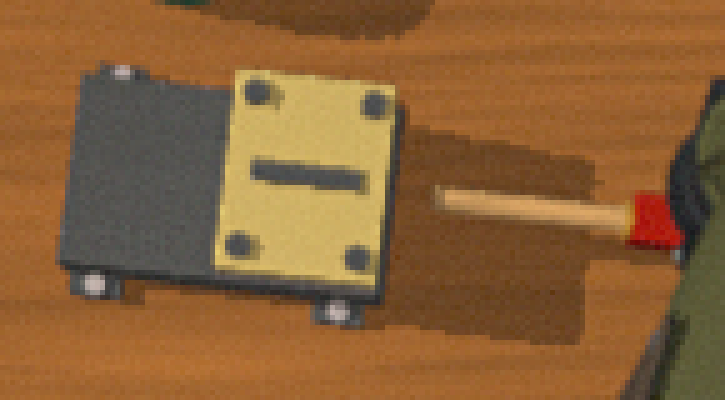

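```bash
python3 - <<'E'
from h import *
q=yawq(MYAW)
bot.servo_line(M(-.2275,0,.0213),q,velocity=0.1); bot.sleep(.3)
s=status.read_state(); print(s["eef_pos"],M(-.2275),s["force"])
r=bot.servo_line(M(-.1475-.038,0.0,.0213),q,velocity=0.06,until_force=7)
s=status.read_state(); print(r,s["time"],s["eef_pos"],s["force"],s["grip_width"], (s["eef_pos"][:2]-MO)@MU, (s["eef_pos"][:2]-MO)@MN)
E
```

```text
[ 0.51841652 -0.22615772  0.02123861] [ 0.51850117 -0.22615858  0.        ] [-0.39985825  0.42026363 -3.30775557]
False 15.1583 [ 0.52341402 -0.18454422  0.02134611] [-0.33488398 -0.08247389 -3.28565791] 0.026694541093012832 -0.18559676629796407 -9.725375924736837e-05
```

```bash
python3 - <<'E'
from h import *
q=yawq(MYAW)
for x in (-.01,.02,.036,.044):
    r=bot.servo_line(M(-.1475+x,0.0,.0213),q,velocity=0.03,until_force=45)
    s=status.read_state(); print(r,s["time"],s["force"],s["grip_width"], (s["eef_pos"][:2]-MO)@MU, (s["eef_pos"][:2]-MO)@MN,s["eef_pos"][2])
f=grab_frame("top"); W=cloud(f); cv2.imwrite("pics/l.png",cv2.resize(f["img"][180:280,240:400],None,fx=5,fy=5,interpolation=cv2.INTER_NEAREST))
f2=grab_frame("side"); cv2.imwrite("pics/l2.png",cv2.resize(f2["img"][190:290,240:400],None,fx=5,fy=5,interpolation=cv2.INTER_NEAREST))
E
```

```text
False 16.2417 [ -2.82930032 -11.43798204  -1.26095667] 0.026542068732556774 -0.16110739512916603 -0.0002482282675247867 0.02181159954706765
False 17.3917 [-0.48437664 -0.27088617 -2.62081588] 0.026492901056044425 -0.12730811393964356 7.06739396285315e-06 0.021253909201822505
False 18.075 [-0.1057278   0.27728966 -4.34429667] 0.026471778938924582 -0.1112887304654526 -2.9912525375907703e-05 0.02131895399527125
False 18.4917 [ 0.42556477 -0.55841166 -3.86845897] 0.026601826866572444 -0.10322245331607555 1.2459724309146769e-05 0.021279954065372364
```

View pics/l.png

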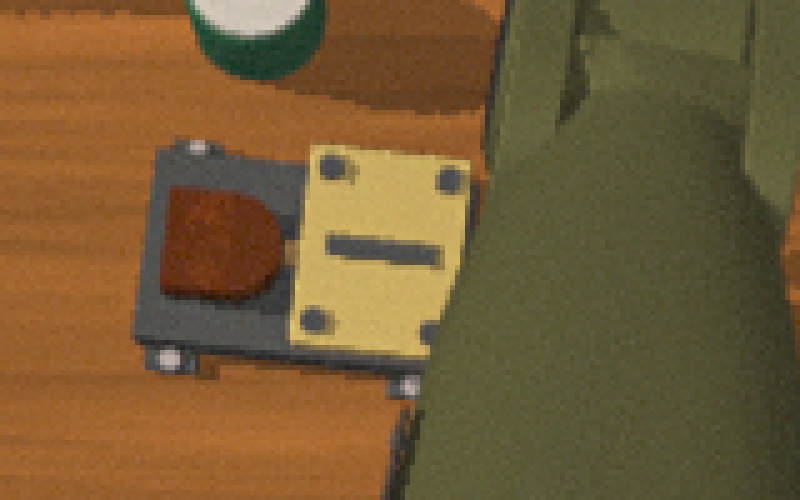

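View pics/l2.png

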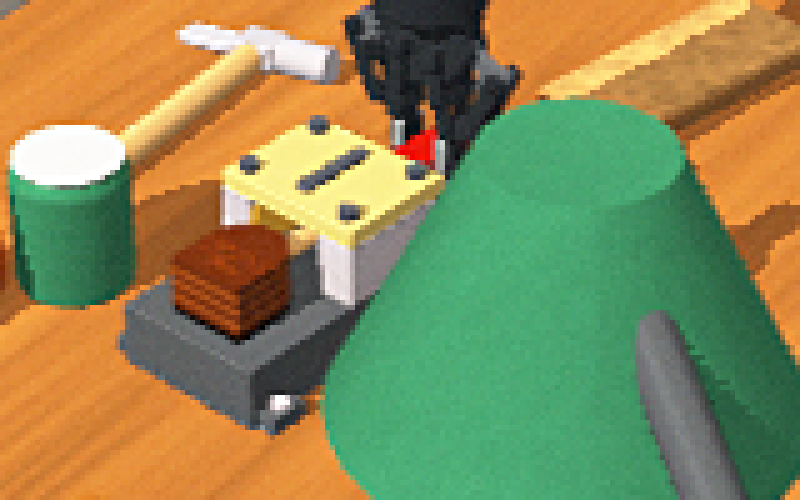

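The heel stands upright and clear on the apron (top view, heel about (285,229), gap to the box). Withdraw and return the bar.

```bash
python3 - <<'E'
from h import *
q=yawq(MYAW)
bot.servo_line(M(-.235,0,.0213),q,velocity=0.12)
s=status.read_state(); print(s["time"],s["force"])
bot.servo_line(M(-.235,0,.10),q,velocity=0.25)
q=yawq(np.radians(77.5)); x,y=.4907,-.4277
bot.move_ptp([x,y,.06],q)
bot.servo_line([x,y,0.0],q,velocity=0.12); bot.sleep(.2)
f=grab_frame("wrist"); cv2.imwrite("pics/m.png",f["img"])
r=bot.servo_line([x,y,-0.012],q,velocity=0.03,until_force=4)
s=status.read_state(); print(r,s["time"],s["eef_pos"],s["force"],s["grip_width"])
E
```

```text
19.8417 [ 0.80411053  0.29676943 -4.44806921]
True 22.3917 [ 0.49099513 -0.42804689 -0.00924773] [-0.78222152  0.4104595   4.9182162 ] 0.026596976462039592
```

View pics/m.png

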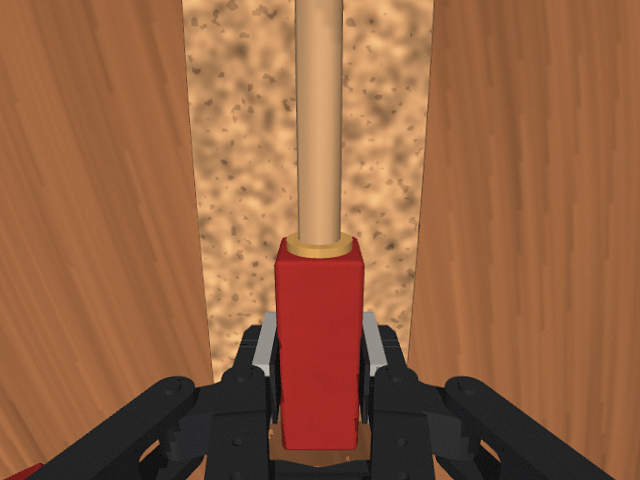

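```bash
python3 - <<'E'
from h import *
q=yawq(np.radians(77.5)); x,y=.4907,-.4277
effector.gripper_to(0.07); bot.sleep(.2)
bot.servo_line([x,y,.05],q,velocity=0.15)
bot.servo_line([x,y,.15],q,velocity=0.3)
f=grab_frame("wrist"); cv2.imwrite("pics/n0.png",f["img"])
bot.move_ptp([.511-.04,.346-.06,.20],yawq(np.radians(58.4)))
bot.sleep(.2)
f=grab_frame("wrist"); cv2.imwrite("pics/n1.png",f["img"]); W=cloud(f); np.savez("jw.npz",W=W,img=f["img"],E=f["extrinsics"],K=K(f),D=f["D"])
for m in masks_of(f,"jig")[:2]:
    P=W[m["pixels"]]; P=P[~np.isnan(P[:,0])]; P=P[(P[:,2]>.012)&(P[:,2]<.024)]; print(m["score"],m["extent"],np.median(P[:,2]),rect(P[:,:2]))
t=grab_frame("top"); cv2.imwrite("pics/n2.png",t["img"]); np.savez("tw.npz",W=cloud(t),img=t["img"])
s=status.read_state(); print(s["time"],s["eef_pos"])
E
```

```text
0.83 [241.5, 20.5, 405.6, 209.1] 0.01844503540698672 ((510.58111572265625, 344.93267822265625), (149.56744384765625, 130.34471130371094), 58.158546447753906)
27.05 [0.47114148 0.2857792  0.19997978]
```

View pics/n0.png

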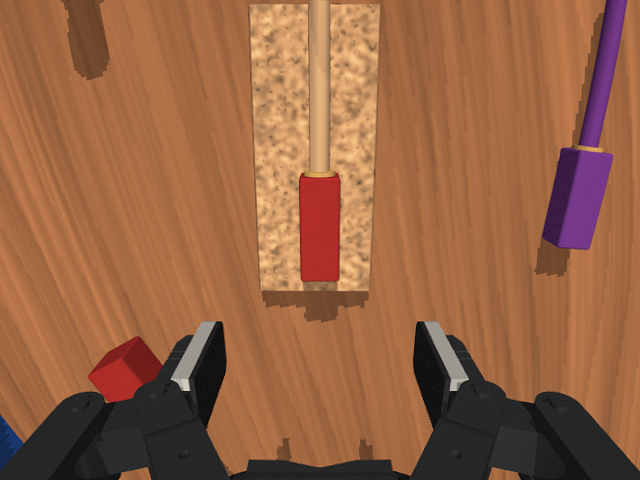

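View pics/n1.png

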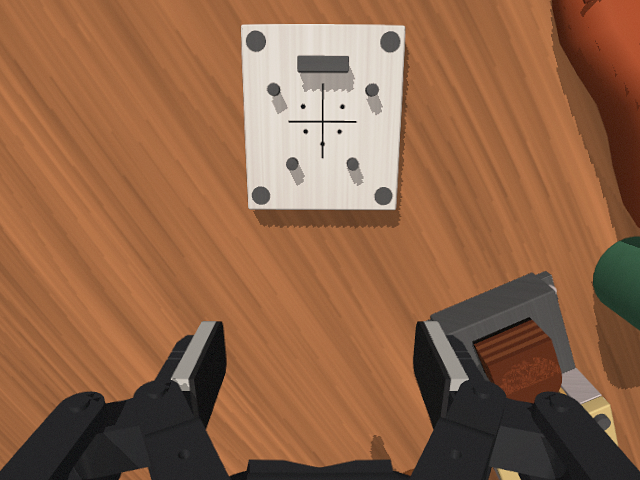

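View pics/n2.png

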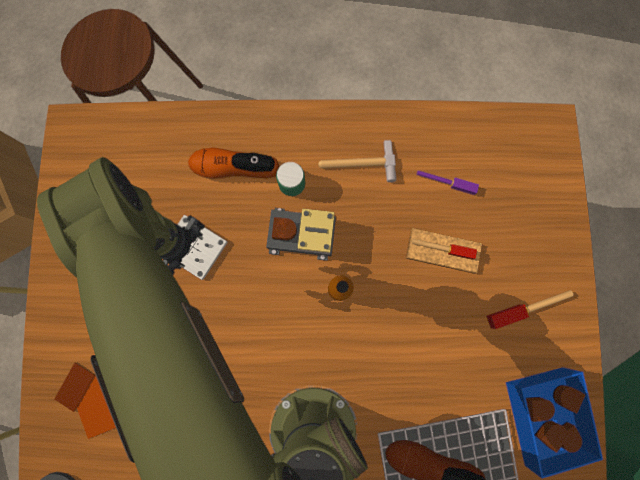

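The bar is flat on the board (handle (320,228)). The jig cross is at (322,122) with the fence above it at (322,64), in the tool +x direction. Now look at the heel.

```bash
python3 - <<'E'
from h import *
d=np.load("jw.npz"); W=d["W"]; print("cross",np.nanmedian(W[120:125,320:325].reshape(-1,3),0))
fp=W[56:73,297:350]; fp=fp[(fp[...,2]>.025)]; print("fence",rect(fp[:,:2]),len(fp))
q=yawq(MYAW)
bot.move_ptp(M(.035,0,.17),q); bot.sleep(.2)
f=grab_frame("wrist"); W=cloud(f); cv2.imwrite("pics/o.png",f["img"])
def loc(P): d=P[:,:2]-MO; return np.c_[d@MU,d@MN,P[:,2]]*1000
for m in masks_of(f,"heel_mid")[:3]:
    P=W[m["pixels"]]; P=P[~np.isnan(P[:,0])]; Q=P[np.abs(P[:,2]-.085)<.006]
    if len(Q)<20: continue
    L=loc(Q); r=rect(Q[:,:2]); print(m["score"],m["extent"],len(Q),np.median(Q[:,2]),r,loc(np.array([[r[0][0]/1e3,r[0][1]/1e3,0]])),L.min(0),L.max(0))
sel=(W[...,2]>.078)&(W[...,2]<.092); Q=W[sel]; L=loc(Q); k=(L[:,0]>36)&(L[:,0]<118)&(abs(L[:,1])<50); Q=Q[k]; r=rect(Q[:,:2]); print("all",r,loc(np.array([[r[0][0]/1e3,r[0][1]/1e3,0]])))
s=status.read_state(); print(s["time"],s["eef_pos"])
E
```

```text
cross [0.50997732 0.34450233 0.01872584]
fence ((533.4574584960938, 381.9995422363281), (11.784771919250488, 39.56279754638672), 58.17222595214844) 870
0.59 [270.0, 120.1, 366.8, 228.0] 8376 0.08547375763238602 ((551.830322265625, 76.18238830566406), (63.74734878540039, 56.49509048461914), 84.26280212402344) [[76.6680382   1.64193658  0.        ]] [ 44.79499265 -26.43752427  79.10630841] [108.87981629  30.1869523   88.08307902]
all ((551.7974853515625, 76.1856918334961), (63.74734878540039, 56.56114959716797), 84.26280212402344) [[76.66754565  1.67493558  0.        ]]
28.3833 [0.54866489 0.03554242 0.17010152]
```

View pics/o.png

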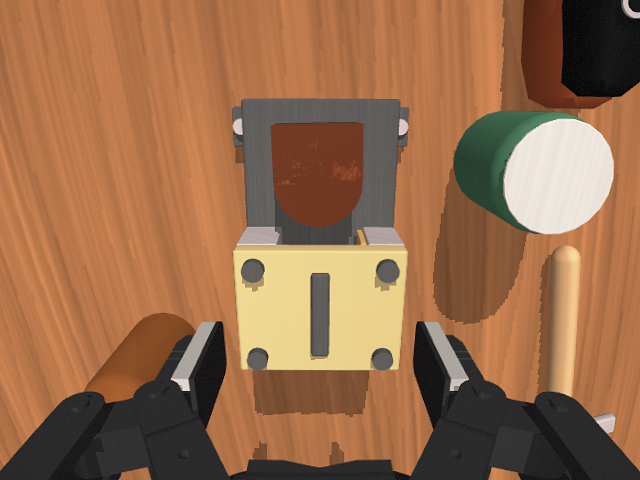

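Heel at about (318,172), breast towards the image top, standing square on the apron. Grasp.

```bash
python3 - <<'E'
from h import *
yaw=np.radians(84.0); u=np.array([np.cos(yaw),np.sin(yaw)]); q=yawq(yaw)
c=np.array([.5518,.0762])+.003*u
effector.gripper_to(0.083)
bot.servo_line(np.r_[c,.12],q,velocity=.2)
bot.servo_line(np.r_[c,.06],q,velocity=.15)
print(bot.servo_line(np.r_[c,.012],q,velocity=.06,until_force=6))
bot.sleep(.2); s=status.read_state(); print(s["eef_pos"],c,s["force"])
effector.gripper_to(0.045,force=45)
s=status.read_state(); print(s["grip_width"],s["force"],s["eef_pos"])
bot.servo_line(np.r_[c,.15],q,velocity=.12); bot.sleep(.2)
s=status.read_state(); print(s["time"],s["grip_width"],s["force"])
f=grab_frame("wrist"); W=cloud(f); cv2.imwrite("pics/p.png",f["img"])
p=s["eef_pos"]; P=W[(W[...,2]>p[2]+.055)&(W[...,2]<p[2]+.09)]; im=f["img"].astype(int)
sel=(W[...,2]>p[2]+.055)&(W[...,2]<p[2]+.095)&(im[...,2]>im[...,0]+25); Q=W[sel]; print(np.median(Q[:,2])-p[2],rect(Q[:,:2]),p)
E
```

```text
False
[0.55253548 0.07923665 0.01244683] [0.55211359 0.07918357] [ 0.01567303 -0.41640754 -0.31039853]
0.05562614396879678 [0.05319633 0.38493679 2.272244  ] [0.55247815 0.07922877 0.0123706 ]
32.725 0.05549568334287229 [ 0.29035476  0.17889183 -2.45249904]
0.07302321100478876 ((551.666015625, 79.70390319824219), (58.623870849609375, 122.51152801513672), 83.92500305175781) [0.55164393 0.07911649 0.14931636]
```

View pics/p.png

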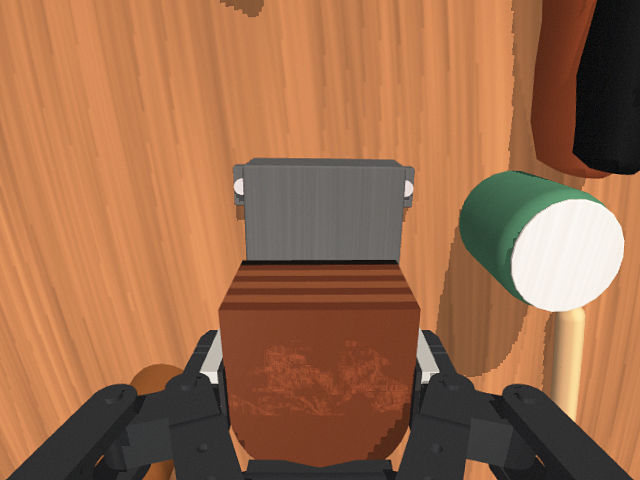

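```bash
python3 - <<'E'
from h import *
f=grab_frame("wrist"); W=cloud(f); s=status.read_state(); p=s["eef_pos"]
R_=R.from_quat(s["eef_rot"]).as_matrix(); 
T=(W-p)@R_  # tool coords
print(p,s["eef_rot"])
im=f["img"]
for c in (240,260,290,320,350,380,400):
    col=T[300:345,c]; k=np.abs(col[:,2]+.073)<.0025; print(c,(col[k][0]*1000).round(1), 300+np.argmax(k))
reg=T[312:440,215:430].reshape(-1,3); k=np.abs(reg[:,2]+.073)<.004; g=reg[k]
for lo,hi in((0,.008),(.008,.016),(.016,.024)):
    h=g[(g[:,0]>lo)&(g[:,0]<hi)]; print(lo,h[:,1].min(),h[:,1].max())
# plane fit
A=np.c_[g[:,:2],np.ones(len(g))]; print(np.linalg.lstsq(A,g[:,2],rcond=None)[0])
E
```

```text
[0.55189399 0.07914375 0.14961287] [ 7.43134038e-01  6.69142501e-01 -2.91513228e-04 -1.71424859e-04]
240 [ 29.  -22.6 -71.5] 307
260 [ 29.1 -17.  -71.1] 306
290 [ 28.6  -8.7 -70.6] 307
320 [ 29.2  -0.2 -71.8] 307
350 [ 29.1   8.2 -70.9] 306
380 [ 29.3  16.5 -71.4] 306
400 [ 29.5  22.2 -70.6] 304
0 -0.030868686708991778 0.031357843833319486
0.008 -0.03166443276769811 0.032513020279072574
0.016 -0.02866038287264181 0.02772233025475105
[ 0.00225422  0.00089824 -0.07308568]
```

```bash
cat >> h.py <<'E'
JY=np.radians(58.17); JU=np.array([np.cos(JY),np.sin(JY)]); JN=np.array([-JU[1],JU[0]]); JO=np.array([.5103,.3447])
def jloc(P): d=P[...,:2]-JO; return np.stack([d@JU,d@JN,P[...,2]],-1)*1000
E
python3 - <<'E'
from h import *
q=yawq(JY); c=JO+.003*JU
bot.move_ptp(np.r_[c,.13],q)
bot.servo_line(np.r_[c,.03],q,velocity=.15); bot.sleep(.3)
f=grab_frame("wrist"); W=cloud(f); cv2.imwrite("pics/r.png",f["img"])
s=status.read_state(); print(s["time"],s["eef_pos"],c,s["force"],s["grip_width"])
L=jloc(W)
# heel top in jig coords
im=f["img"]
for cc in (250,290,320,350,390):
    col=L[290:345,cc]; k=np.abs(col[:,2]-s["eef_pos"][2]*1000-73)<2.5; print("heel",col[k][0].round(1))
# fence top & front edge: z 25..33mm
k=(np.abs(L[...,2]-30)<3)&(L[...,0]>30)&(L[...,0]<60)&(np.abs(L[...,1])<30); Q=W[k]; print("fence",len(Q),rect(Q[:,:2]),jloc(Q).min(0),jloc(Q).max(0))
for sg in (1,-1):
    k=(np.abs(L[...,2]-30)<3)&(np.abs(L[...,0]-25)<12)&(np.abs(L[...,1]-39*sg)<12); print("dowel",k.sum(), L[k].min(0) if k.any() else 0,L[k].max(0) if k.any() else 0)
E
```

```text
35.05 [0.51224154 0.34758267 0.03064522] [0.5118822  0.34724885] [ 0.35638383  0.36259402 -1.04285944] 0.055446373693945165
heel [ 32.4  19.4 101.8]
heel [ 32.4   8.2 101.2]
heel [ 32.3  -0.2 101.6]
heel [ 32.2  -8.6 101.4]
heel [ 32.5 -19.8 102.1]
fence 2573 ((534.0869750976562, 382.494140625), (12.220680236816406, 40.06939697265625), 57.935829162597656) [ 38.57164299 -20.31810604  27.00596906] [50.83480461 19.77841305 32.73533821]
dowel 395 [20.8533981  33.93561421 27.08056043] [30.58982176 43.60293686 32.33035072]
dowel 380 [ 20.64913788 -43.58047189  27.09629626] [ 30.50097411 -34.27096537  32.12119409]
```

View pics/r.png

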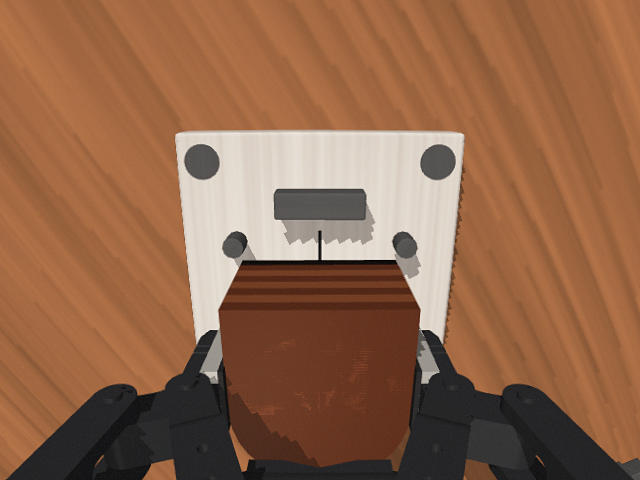

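Heel is between the dowels (235,243) and (404,243), fence front edge parallel ahead, with measured gaps about 6 mm. Lower it.

```bash
python3 - <<'E'
from h import *
q=yawq(JY); c=JO+.0034*JU
bot.servo_line(np.r_[c,.0],q,velocity=.06); bot.sleep(.3)
r=bot.servo_line(np.r_[c,-.018],q,velocity=.025,until_force=3)
s=status.read_state(); print(r,s["time"],s["eef_pos"],c,s["force"])
bot.sleep(.2)
effector.gripper_to(0.075); bot.sleep(.2)
s=status.read_state(); p=s["eef_pos"]; print(p,s["force"])
bot.servo_line(np.r_[c,.05],q,velocity=.12)
c2=c-.05*JU
bot.servo_line(np.r_[c2,.16],q,velocity=.3); bot.sleep(.2)
f=grab_frame("wrist"); W=cloud(f); cv2.imwrite("pics/s.png",f["img"]); L=jloc(W)
k=(np.abs(L[...,2]-58)<4)&(np.abs(L[...,0])<45)&(np.abs(L[...,1])<40); r=rect(W[k][:,:2]); print("heel",np.median(W[k][:,2]),r,jloc(np.array([r[0][0]/1e3,r[0][1]/1e3,0])),L[k].min(0),L[k].max(0))
for nm,x,y,w in (("fence",44,0,25),("d1",25,39,9),("d2",25,-39,9),("d3",-34,25,9),("d4",-34,-25,9)):
    k=(np.abs(L[...,2]-30)<3)&(np.abs(L[...,0]-x)<9)&(np.abs(L[...,1]-y)<w); print(nm,k.sum(),L[k].min(0).round(1) if k.any() else 0,L[k].max(0).round(1) if k.any() else 0)
print(status.read_state()["time"])
E
```

```text
True 36.575 [ 0.51180343  0.34746407 -0.01468443] [0.51209316 0.3475887 ] [-0.37599682  0.07377794  4.85835023]
[ 0.51109421  0.34692971 -0.01540697] [ 0.78858573 -0.36342518 -0.1141239 ]
heel 0.05846968874763994 ((509.8828430175781, 344.6807861328125), (64.24285888671875, 56.040809631347656), 58.776981353759766) [-0.23633332  0.34429012  0.        ] [-32.33941035 -27.73115242  54.3297251 ] [32.16833296 28.61812318 60.70991515]
fence 1036 [ 38.6 -19.5  27.4] [50.6 19.9 32.6]
d1 164 [21.1 34.2 27.3] [30.6 44.  32.7]
d2 165 [ 20.4 -43.7  28. ] [ 30.  -33.9  32. ]
d3 135 [-38.2  20.3  27.5] [-28.6  29.4  31.8]
d4 141 [-38.3 -30.1  27.1] [-28.8 -20.3  32.1]
38.8
```

View pics/s.png

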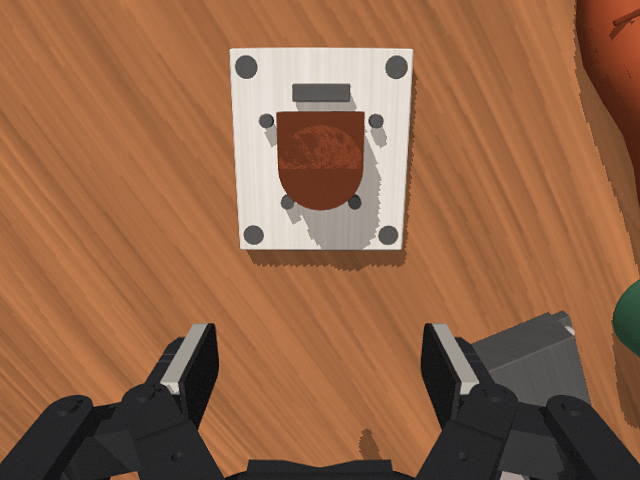

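The heel is upright on the jig, off by about 0.75 mm in x and 0.4 mm in y, with about 0.6° of yaw. Final check of the bystanders and bar, then hand in.

```bash
python3 - <<'E'
from h import *
bot.move_ptp([.45,.20,.25],yawq(JY))
f=grab_frame("top"); W=cloud(f); cv2.imwrite("pics/t.png",f["img"])
for n in ["bar_grip","shoe_mid","hammer_mid","tin_mid","bottle_mid"]:
    for m in masks_of(f,n)[:3]:
        P=W[m["pixels"]]; P=P[~np.isnan(P[:,0])]
        Q=P[np.abs(P[:,2]-np.percentile(P[:,2],80))<.008]; r=rect(Q[:,:2])
        print(n,round(m["score"],2),np.round(m["extent"]),np.round(r[0]),np.round(r[1]),round(r[2],1))
print(status.read_state()["time"])
E
```

```text
bar_grip 0.65 [415. 238. 479. 261.] [ 504. -374.] [181.  29.] 76.8
bar_grip 0.57 [487. 290. 573. 328.] [ 329. -626.] [ 39. 258.] 17.0
shoe_mid 0.82 [187. 147. 279. 179.] [742. 168.] [117.  49.] 82.6
hammer_mid 0.81 [317. 140. 398. 183.] [ 739. -137.] [106. 227.] 12.2
tin_mid 0.75 [276. 159. 306. 193.] [700.  62.] [70. 71.] 43.7
tin_mid 0.34 [267. 207. 334. 260.] [544. -10.] [ 88. 110.] 83.5
bottle_mid 0.85 [331. 274. 354. 303.] [391. -75.] [28. 28.] 44.0
39.725
```

View pics/t.png

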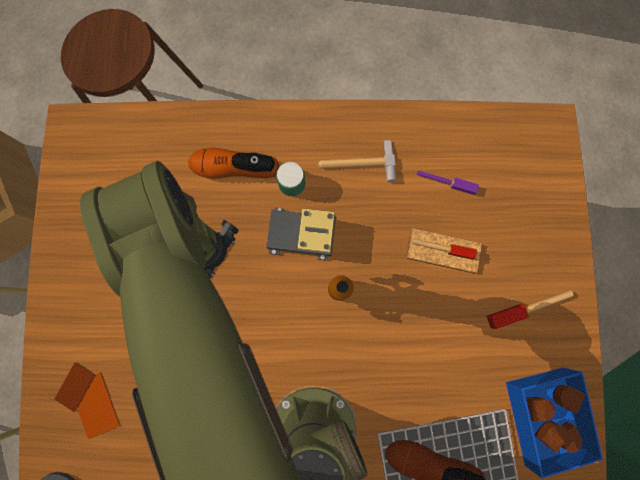

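The bystanders look unmoved from the first image, and the bar lies on the cork at (463,252). Only the jig is hidden by the arm, and it was checked in the wrist view.

```bash
python3 -c "
from station import *
order.hand_in()"
```

```text
the job is handed in; nothing more can be done
```

The job is handed in at about 40 s on the robot's clock. I pushed the heel out through the back hole with the small red bar and laid the bar flat back on its cork board. Then I set the heel upright on the drilling jig, breast to the fence.

- **Heel:** the last wrist view put it about 0.8 mm and 0.4 mm off the jig's centre and turned about 0.6°. That leaves gaps of roughly 5 to 7 mm to the stops. The arm hid the jig in the final top picture, so this is the last check of it.
- **Bar and bystanders:** in the final top picture the bar, hammer, green tin and amber bottle were within 2 mm of where they started. The shoe's measured centre shifted about 5 mm and its angle 5°. The robot never went near it and it looks unmoved in the picture, so I take this as mask noise.
- **First grasp missed:** the first attempt to pick up the bar closed on air, because the real fingertips sit about 35 mm above the reported tool point. I measured that with two cameras, allowed for it, and the second attempt held. The miss moved nothing.

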